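# Tip the oiled drawer knobs into the catch box

## Task

The three drawer knobs in the tipping tray are freshly oiled and must not be touched: pull the gate at the tray's outlet fully up, then press the red ledge slowly down until the tray sits on its stop and hold it there for two or three seconds with a steady push of about 14 N (never more than 25 N on the ledge) so that all the knobs slide out into the catch box. Then let the tray come back up level, leave the gate up, and do not disturb the other things on the bench.

Things in the scene. Friction and masses are not known exactly. Their poses are not given: they have to be found in the camera images.
- gate_grip (a point): middle of the brass grip tab on the gate at the tray's outlet end. Tab: 30 mm (x) by 12 mm (y) by 39 mm tall; pinch it from above across the 12 mm. This point is 19.5 mm below the tab's top and 22 mm above the 90 x 6 mm gate panel. x runs across the tray, y along it towards the catch box, z up while the tray is level
- gate (a joint): how far the gate is raised, m: 0 shut, 0.036 fully up; starts 0 to 0.006. It slides straight up with about 3 N of friction and stays where it is left
- tray (a joint): tilt of the tray, rad: 0 level (a counterweight brings it back there), growing as the outlet end goes down; a steel block under the tray stops it hard somewhere between 0.37 and 0.57, each time elsewhere: feel for it. The pivot is damped: pushing costs about 0.6 N more per 10 mm/s at the ledge, and let go the tray takes about a second to come back level
- tray_pivot (a point): middle of the tray's pivot axis (along x), half-way along the tray, 140 mm above the bench, at the tray's underside; same axes as gate_grip. The tray is 310 mm (y) by 110 mm (x) with walls up to 36 mm above its underside
- ledge: red press ledge sticking out sideways from the tray on its -x side (the robot's side) near the outlet, 60 mm (x) by 50 mm (y); origin at the centre of its upper face, axes as gate_grip, 95 mm from the pivot along the tray. Pressed slowly, some 3 to 8 N carry it down the 35 to 55 mm to the stop; then the force climbs by 7 N per mm, as the ledge is mounted on stiff rubber and gives a little (1 mm per 7 N)
- box: open wooden catch box, fixed below and beyond the outlet; 140 mm (x) by 200 mm (y), walls 6 mm thick and 55 mm high, its far wall 100 mm; origin at the centre of its underside; y points away from the tray
- knob1_center (a point): centre of a turned wooden drawer knob (pale), 32 mm across, 25 mm tall, starting upright in the tray
- knob2_center (a point): centre of a turned wooden drawer knob (mid brown), 32 mm across, 25 mm tall, starting upright in the tray
- knob3_center (a point): centre of a turned wooden drawer knob (dark), 32 mm across, 25 mm tall, starting upright in the tray
- glue: bystander: yellow glue bottle with red cap, 56 mm across, 160 mm tall; origin at the bench, under its middle; leave it alone
- oil_tin: bystander: round tin, 72 mm across, 75 mm tall; origin at the bench, under its middle; leave it alone
- sanding_block: bystander: cork block 60 x 100 x 30 mm; origin at the bench, under its middle; leave it alone
- offcut: bystander: pale wood offcut 50 x 50 x 45 mm; origin at the bench, under its middle; leave it alone
- mallet: bystander: wooden hammer lying flat; origin at its underside near its middle; leave it alone
- rack: bystander: small dark wooden frame, a 160 mm bar on two feet, 60 mm tall; origin at the bench, under its middle; leave it alone
- cup: bystander: blue cup, 76 mm across, 100 mm tall; origin at the bench, under its middle; leave it alone
- knob1: the same knob as point knob1_center; origin at the centre of its foot
- knob2: the same knob as point knob2_center; origin at the centre of its foot
- knob3: the same knob as point knob3_center; origin at the centre of its foot
There are look-alikes about, which are no part of the job. What is shaped like the box but white is not meant.

How it is judged:
On the way, in this order (a step that is already met when the one before it is completed fails the run):
1. the gate is raised at least 30 mm while the tray is still level (within 0.1 rad) (value of joint gate above 0.03 m and value of joint tray below 0.1 rad), for 0.2 s.
2. the tray sits on its stop (tilt over 0.36 rad) while the ledge is pressed with 9 to 20 N for 1.0 s without a break (value of joint tray above 0.36 rad and contact force between ledge and anything else between 9 and 20 N), for 1 s.
At the end, for the whole second after the job is handed in: all three knobs lie at rest (under 0.03 m/s) inside the catch box (centres within its walls and less than 55 mm above the bench), the tray is back level (tilt under 0.05 rad) and the gate is still up (at least 28 mm) (x of knob1_center in the frame of box between -0.065 and 0.065 m and y of knob1_center in the frame of box between -0.095 and 0.095 m and z of each of knob1_center, knob2_center, knob3_center in the frame of box below 0.055 m and linear speed of each of knob1, knob2, knob3 below 0.03 m/s and x of knob2_center in the frame of box between -0.065 and 0.065 m and y of knob2_center in the frame of box between -0.095 and 0.095 m and x of knob3_center in the frame of box between -0.065 and 0.065 m and y of knob3_center in the frame of box between -0.095 and 0.095 m and value of joint tray below 0.05 rad and value of joint gate above 0.028 m); the robot touches nothing.
It fails at once if the ledge is pressed with more than 25 N (contact force between ledge and anything else above 25 N).
It fails at once if the robot touches a knob (contact force between any of knob1, knob2, knob3 and the fingers above 0.3 N or contact force between any of knob1, knob2, knob3 and the arm above 0.3 N).
It fails at once if another thing on the bench is shifted by more than 20 mm (distance of any of glue, oil_tin, sanding_block, offcut, mallet, rack, cup from where it was at the start of the episode above 0.02 m).
It also fails if it takes over 72 s, if anything falls off the work surface, if the arm or the gripper's body presses on something with over 40 N, if the wrist force passes 120 N, or if a joint passes its speed limit or range.

## Robot

A 7-joint arm with a two-finger parallel gripper is mounted at the origin on the work surface. World frame = base frame: x ahead of the robot, y to its left, z up, the work surface at z = 0. Lengths are in m, angles in rad, forces in N, time in s.
With the tool pointing down it reaches from about 0.425 to 0.875 m from the base axis. Payload 4.7 kg.
Tool frame: the origin (TCP) lies on the centre line of the jaws, within the pads' length; the fingertips stand ahead of it and the grasp point (between the pads) lies 2 mm behind it (nose_length is the z of the fingertips in the tool frame, in m); z points along the fingers, y is the line along which they close (so a half turn about z gives the same grasp; the last joint's range is limited). The gripper opens to 87 mm and grips with 3 to 60 N. Pads are 19 mm wide; open, the fingers measure 117 mm over their backs; the gripper's body (75 mm by 190 mm) begins 51 mm behind the grasp point.
Start: joints at [-1.142, 0.321, -0.07, 1.45, 0.023, 1.371, -0.057], TCP at [0.262, 0.595, 0.24] pointing down, gripper open.
Joint ranges: [-2.86, 2.86], [-0.3, 2.09], [-1.38, 1.24], [0.06, 2.45], [-1.56, 4.7], [0.09, 2.05], [-2.69, 2.69]. Speed limits (rad/s): [2.57, 2.57, 3.14, 3.14, 3.14, 3.14, 3.14].

## Interface

Orientations are given as a rotation vector (axis times angle).
In Python, from bench import * gives the robot as it stands.
- The arm moves only by the tool send_rows, never from a script. Its arguments are lists of equal length, an entry for each row: "xyz": the shift along the tool's x, y, z in mm, a list of three; "dr": the turn, a rotation vector about the tool's x, y, z in rad, a list of three. A call has exactly 10 rows; each row is the pose to reach, as a shift and turn from the pose commanded when the call began, along the tool's axes at that moment; what a row does not reach only later rows make up. A row lasts 1/12 s, in which the tool goes at most 41.7 mm and 7.16 degrees, less where a joint would pass 70% of its speed; a pose out of reach is approached as far as the arm can. A call with a gripper value outside its range is refused whole. "jaw" is the finger opening in mm, from 0 to 87, set as the call begins (left out, the last holds). The fingers move at their own pace and stop on an object; "grip_force" is the grip in N (left out, the last holds). Time passes only in rows, so rows that repeat a pose let the fingers close, or fill a call up. It gives the time, the measured TCP pose, the force, the opening and the grip force at its end, in the units of the state.
- get_state(): the state, without advancing time (a new reading comes with each control period).
- get_image(name): name is "side" or "top"; returns the picture (384x512x3 uint8, red, green, blue); there is no depth.
- calibration(name): a dict with "vfov" (degrees; the focal length in pixels is half the picture's height over the tangent of half this angle, whatever the lens; pixels are square), "cx", "cy" (the principal point, pixels), "rvec" (rotation vector, rad) and "tvec" (3), from world to camera coordinates, as OpenCV has them. Camera axes: x right, y down, z forward; pixel columns grow to the right and rows downward; lengths in m; the calibration is good to about 2 mm. A picture is of the moment at which its call begins. calibration takes no time and is no camera call.
- close_job(): hands the job in; it is judged then, once.
The state is a dict: "time": time; "joint_positions": joint angles; "qd": joint speeds; "joint_torque": joint torques, N m; "position": TCP position; "tool_rot": TCP orientation; "ft_force": force on the tool from outside, world axes, zero at the start; "torque": the same for the moment, N m; "grip_width": opening from 0.0 (shut) to 1.0 (fully open); "grip_force": force on a finger pad.
Only numpy, scipy, OpenCV 4.12 (cv2) and the standard library are available. Lean on these libraries where they do the work, as an engineer would, in place of code of your own. Each camera call takes 0.05 s, during which the arm holds its last target. There are 200 camera calls.

## Working session

There is one attempt and no reset: what is moved stays moved. The work goes in short steps, Python scripts to look and compute and a tool call to move; the robot and the scene stay as the last step left them, time stands still between calls to the robot, and variables do not carry over. Pictures are saved under pics/ and viewed, at most 10 in all, crops included, and the job is handed in when it is done.

Besides the shell and the picture viewer there is one more tool, called after ">>>" by a JSON object that holds its "api" and its "payload". send_rows: Moves the arm, as the interface text tells. Its arguments: {"type":"object","properties":{"xyz":{"type":"array"},"dr":{"type":"array"},"jaw":{"type":"number"},"grip_force":{"type":"number"}},"required":["xyz","dr"]}

```bash
ls; mkdir -p pics
cat > h.py <<'E'
from bench import *
import numpy as np, cv2
from scipy.spatial.transform import Rotation as R
def cam(n):
    c=calibration(n); f=192/np.tan(np.radians(c["vfov"])/2)
    K=np.array([[f,0,c["cx"]],[0,f,c["cy"]],[0,0,1]]); r=R.from_rotvec(c["rvec"]).as_matrix(); return K,r,np.array(c["tvec"])
def ray(n,u,v):
    K,r,t=cam(n); d=r.T@np.linalg.inv(K)@[u,v,1]; return -r.T@t,d/np.linalg.norm(d)
def onz(n,u,v,z):
    o,d=ray(n,u,v); return o+d*(z-o[2])/d[2]
def proj(n,p):
    K,r,t=cam(n); q=K@(r@np.array(p)+t); return q[:2]/q[2]
def tri(a,b):
    A=np.zeros((3,3));B=np.zeros(3)
    for n,u,v in (a,b):
        o,d=ray(n,u,v);M=np.eye(3)-np.outer(d,d);A+=M;B+=M@o
    return np.linalg.solve(A,B)
E
python3 - <<'E'
from h import *
for n in("top","side"):
    print(n,{k:np.round(v,3) for k,v in calibration(n).items()})
    im=get_image(n); np.save(f"pics/{n}.npy",im)
    cv2.imwrite(f"pics/{n}0.png",cv2.resize(im[:,:,::-1],(800,600),interpolation=cv2.INTER_CUBIC))
print(get_state())
E
```

```text
pics
top {'vfov': np.float64(51.549), 'cx': np.float64(250.763), 'cy': np.float64(193.901), 'rvec': array([ 2.212, -2.18 ,  0.036]), 'tvec': array([-0.003,  0.554,  1.357])}
side {'vfov': np.float64(53.737), 'cx': np.float64(261.301), 'cy': np.float64(186.798), 'rvec': array([ 2.118, -0.528,  0.282]), 'tvec': array([-0.495,  0.274,  0.999])}
{'time': 0.1, 'joint_positions': array([-1.14188386,  0.32171289, -0.07005737,  1.4515298 ,  0.02259844,
        1.37079379, -0.05689683]), 'qd': array([-1.13431318e-03, -3.23676041e-03, -1.52709409e-03, -2.26248585e-03,
       -6.89323717e-05, -2.86211831e-03, -1.04358327e-03]), 'joint_torque': array([-2.31568929e-04, -4.92570198e+01, -4.05609151e-01, -3.13401282e+01,
       -6.42061047e-02,  3.93804756e-02,  5.99149189e-05]), 'position': array([0.26183673, 0.59443416, 0.23860566]), 'tool_rot': array([-6.46867470e-01, -3.07402513e+00,  2.57552396e-03]), 'ft_force': array([ 0.31427226, -0.42528249, -0.63105671]), 'torque': array([-0.02978257,  0.0360468 ,  0.00371357]), 'grip_force': 0.0, 'grip_width': 1.0019175363124233}
```

View pics/top0.png

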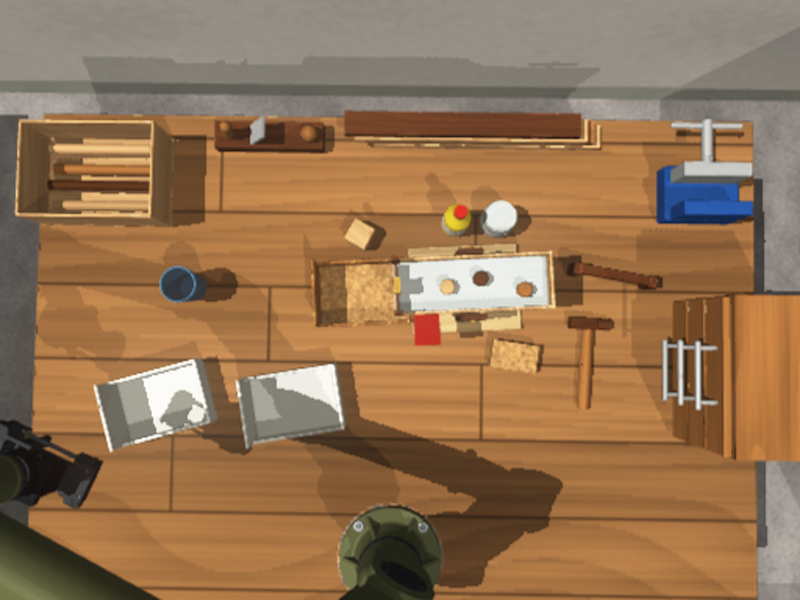

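View pics/side0.png

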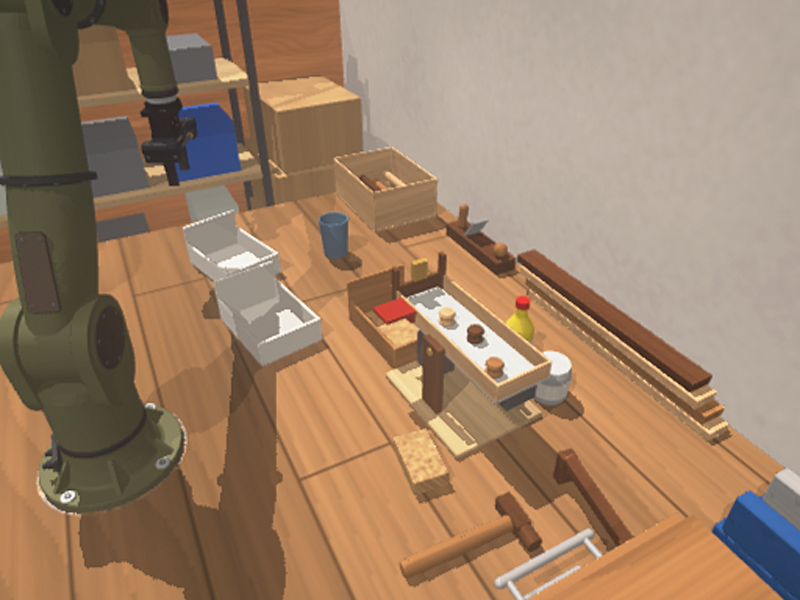

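The top view shows the tray with its outlet to the left (world +y). The brass tab is near (397,284), the red ledge near (427,329), and the glue and tin lie behind the tray at about (457,218) and (500,217). Next I measure them by colour.

Run:
```python
from h import *
s=512/800
P={}
def blob(n,lo,hi,box):
    im=np.load(f"pics/{n}.npy"); h=cv2.cvtColor(im,cv2.COLOR_RGB2HSV)
    m=cv2.inRange(h,lo,hi); k=np.zeros_like(m); x0,y0,x1,y1=[int(a*s) for a in box]; k[y0:y1,x0:x1]=m[y0:y1,x0:x1]
    c=max(cv2.findContours(k,cv2.RETR_EXTERNAL,cv2.CHAIN_APPROX_NONE)[0],key=cv2.contourArea)
    M=cv2.moments(c); return c,M["m10"]/M["m00"],M["m01"]/M["m00"],cv2.boundingRect(c),cv2.minAreaRect(c)
red=((0,180,90),(8,255,255)); 
t=blob("top",*red,(405,305,450,360)); d=blob("side",*red,(360,285,425,335))
print("ledge",t[1:],d[1:]); print(tri(("top",t[1],t[2]),("side",d[1],d[2])))
print(cv2.boxPoints(t[4]))
for z in(.14,.15,.16,.17,.18): print(z,onz("top",t[1],t[2],z))
r=[onz("top",*p,.16) for p in cv2.boxPoints(t[4])];print(np.round(r,4))
br=((18,120,120),(32,255,255))
d2=blob("side",*br,(405,250,435,285)); print("tab side",d2[1:]) 
t2=blob("top",*br,(388,270,405,298)); print("tab top",t2[1:])
print(tri(("top",t2[1],t2[2]),("side",d2[1],d2[2])))
a=np.load("pics/top.npy")[145:215,195:365,::-1]; b=np.load("pics/side.npy")[150:270,215:365,::-1]
cv2.imwrite("pics/c1.png",np.vstack([cv2.resize(a,(680,280),interpolation=cv2.INTER_CUBIC),cv2.resize(b[:75],(680,310),interpolation=cv2.INTER_CUBIC)]))
```

```text
ledge (272.8892966360856, 210.94617737003057, (265, 201, 17, 20), ((273.0, 210.5), (19.0, 16.0), 90.0)) (251.51111111111112, 197.8361111111111, (240, 191, 25, 15), ((251.83941650390625, 197.55838012695312), (11.02121353149414, 22.555042266845703), 70.01689147949219))
[ 0.4965449  -0.06371494  0.17444964]
[[265. 201.]
 [281. 201.]
 [281. 220.]
 [265. 220.]]
0.14 [ 0.49654429 -0.06534157  0.14      ]
0.15 [ 0.49655071 -0.06487238  0.15      ]
0.16 [ 0.49655713 -0.06440318  0.16      ]
0.17 [ 0.49656355 -0.06393399  0.17      ]
0.18 [ 0.49656997 -0.0634648   0.18      ]
[[ 0.5267 -0.0399  0.16  ]
 [ 0.5274 -0.0889  0.16  ]
 [ 0.4693 -0.0895  0.16  ]
 [ 0.4685 -0.0406  0.16  ]]
tab side (268.9382716049383, 166.60493827160494, (264, 165, 10, 8), ((267.6509704589844, 167.47171020507812), (4.370786190032959, 10.781272888183594), 60.945396423339844))
tab top (253.5, 182.16091954022986, (252, 177, 4, 11), ((253.5, 182.0), (10.0, 3.0), 90.0))
[ 0.5814785  -0.00478725  0.21947419]
```

View pics/c1.png

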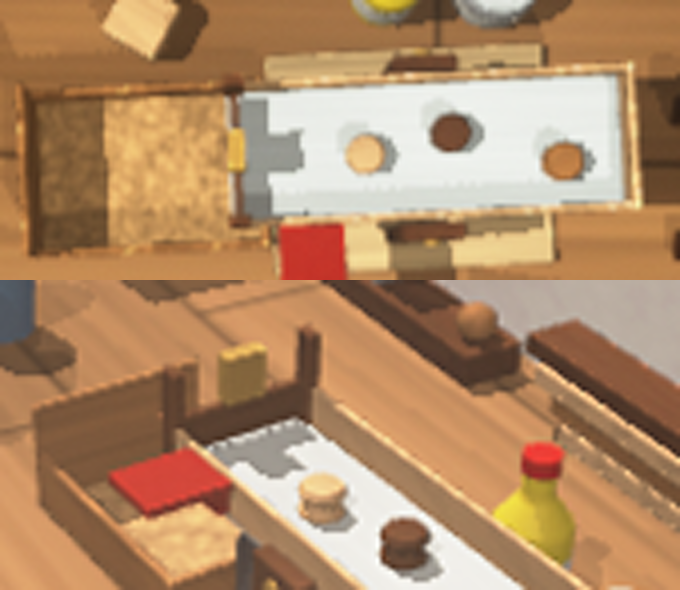

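The crop shows the tab top face at about (253,182) in the top view, with a post on each side of it, and the tray turned only slightly. The tab top comes out at z≈0.219 and the ledge at 0.174, and both agree with the given sizes. Next I work out the yaw and the move.

Run:
```python
from h import *
c=lambda x,y:onz("top",195+x/4,145+y/4,.176)[:2]
a,b=c(635,65),c(638,205); e,f=c(245,75),c(262,217)
print(a,b,e,f)
for p,q in((a,e),(b,f)): d=q-p; print("yaw",np.arctan2(-d[0],d[1]))
d=a-b; print("yaw end",np.arctan2(d[1],d[0]),np.linalg.norm(d))
s=get_state(); M=R.from_rotvec(s["tool_rot"]).as_matrix(); print(np.round(M,3))
import bench; print([n for n in dir(bench) if not n.startswith("_")]); print(getattr(bench,"nose_length",None))
```

```text
[ 0.65073017 -0.3068345 ] [ 0.54456284 -0.30952364] [ 0.6390588  -0.01134765] [ 0.5313763  -0.02573777]
yaw 0.03947825406432137
yaw 0.04643312767256731
yaw end 0.02532386737087554 0.10620137868352542
[[-0.915  0.403 -0.001]
 [ 0.403  0.915 -0.002]
 [-0.    -0.002 -1.   ]]
['MotionError', 'calibration', 'close_job', 'get_image', 'get_state', 'nose_length']
0.017
```

>>> {"api": "send_rows", "payload": {"xyz": [[-20,-15,-40],[-45,-35,-60],[-72,-56,-60],[-100,-78,-60],[-128,-100,-60],[-156,-122,-60],[-184,-144,-60],[-212,-166,-60],[-240,-188,-60],[-266,-210,-60]], "dr": [[0,0,0],[0,0,0],[0,0,0],[0,0,0],[0,0,0],[0,0,0],[0,0,0],[0,0,0],[0,0,0],[0,0,0]], "jaw": 50}}

```text
time: 0.93
position: [0.4214, 0.2934, 0.2992]
tool_rot: [-0.648, -3.074, 0.001]
ft_force: [0.4, -0.6, 0.3]
grip_width: 0.577
grip_force: 0.0
```

>>> {"api": "send_rows", "payload": {"xyz": [[-28,-22,0],[-56,-44,0],[-84,-66,0],[-112,-88,0],[-140,-110,0],[-168,-132,0],[-196,-154,0],[-224,-176,0],[-250,-197,0],[-266,-209,0]], "dr": [[0,0,-0.05],[0,0,-0.1],[0,0,-0.15],[0,0,-0.2],[0,0,-0.25],[0,0,-0.3],[0,0,-0.35],[0,0,-0.4],[0,0,-0.45],[0,0,-0.45]]}}

```text
time: 1.77
position: [0.5807, -0.0077, 0.2992]
tool_rot: [0.052, -3.141, 0.003]
ft_force: [0.3, -1.3, -0.3]
grip_width: 0.576
grip_force: 0.0
```

Run:
```python
from h import *
s=get_state(); print(s["time"],s["position"],s["ft_force"],s["grip_width"]); print(np.round(R.from_rotvec(s["tool_rot"]).as_matrix(),3))
ims=[get_image(n)[:,:,::-1] for n in("top","side")]
a=ims[0][120:240,170:330]; b=ims[1][90:210,200:360]
cv2.imwrite("pics/c2.png",np.vstack([cv2.resize(x,(400,300),interpolation=cv2.INTER_CUBIC) for x in(a,b)]))
```

```text
1.7667 [ 0.58067034 -0.00766692  0.29922827] [ 0.25386035 -1.32681183 -0.29009197] 0.576172871959637
[[-0.999 -0.033 -0.   ]
 [-0.033  0.999 -0.002]
 [ 0.    -0.002 -1.   ]]
```

View pics/c2.png

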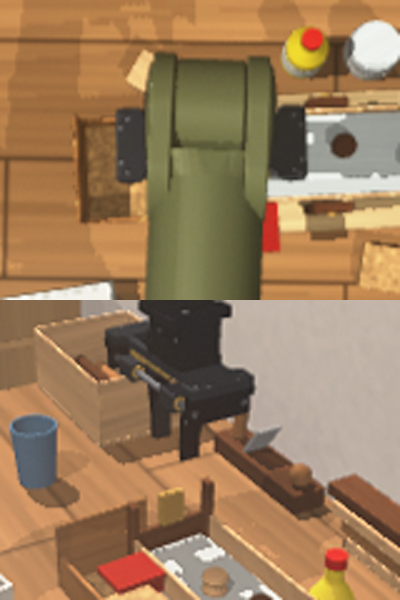

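The gripper hangs above the tab (side crop, about (172,505)), with its fingers on either side of it along the tray. Lowering now, then closing.

>>> {"api": "send_rows", "payload": {"xyz": [[0,3,12],[0,3,24],[0,3,36],[0,3,48],[0,3,60],[0,3,70],[0,3,80],[0,3,88],[0,3,94],[0,3,94]], "dr": [[0,0,0],[0,0,0],[0,0,0],[0,0,0],[0,0,0],[0,0,0],[0,0,0],[0,0,0],[0,0,0],[0,0,0]]}}

```text
time: 2.7
position: [0.5792, 0.0, 0.204]
tool_rot: [0.055, -3.139, 0.0]
ft_force: [-0.3, -0.3, -0.0]
grip_width: 0.571
grip_force: 0.0
```

>>> {"api": "send_rows", "payload": {"xyz": [[0,0,0],[0,0,0],[0,0,0],[0,0,0],[0,0,0],[0,0,0],[0,0,0],[0,0,0],[0,0,0],[0,0,0]], "dr": [[0,0,0],[0,0,0],[0,0,0],[0,0,0],[0,0,0],[0,0,0],[0,0,0],[0,0,0],[0,0,0],[0,0,0]], "jaw": 5, "grip_force": 15}}

```text
time: 3.53
position: [0.5804, -0.0061, 0.2058]
tool_rot: [-0.049, 3.14, -0.012]
ft_force: [1.6, -10.3, -0.4]
grip_width: 0.138
grip_force: 15.0
```

>>> {"api": "send_rows", "payload": {"xyz": [[0,-2,0],[0,-4,0],[0,-4,-4],[0,-4,-8],[0,-4,-12],[0,-4,-16],[0,-4,-20],[0,-4,-24],[0,-4,-27],[0,-4,-27]], "dr": [[0,0,0],[0,0,0],[0,0,0],[0,0,0],[0,0,0],[0,0,0],[0,0,0],[0,0,0],[0,0,0],[0,0,0]]}}

```text
time: 4.37
position: [0.5804, -0.0063, 0.233]
tool_rot: [-0.053, 3.14, -0.005]
ft_force: [1.5, -5.5, -0.5]
grip_width: 0.137
grip_force: 15.0
```

>>> {"api": "send_rows", "payload": {"xyz": [[0,-1,-1],[0,-2,-2],[0,-2,-3],[0,-2,-4],[0,-2,-5],[0,-2,-6],[0,-2,-6.5],[0,-2,-7],[0,-2,-7],[0,-2,-7]], "dr": [[0,0,0],[0,0,0],[0,0,0],[0,0,0],[0,0,0],[0,0,0],[0,0,0],[0,0,0],[0,0,0],[0,0,0]]}}

```text
time: 5.2
position: [0.5801, -0.0064, 0.2374]
tool_rot: [0.055, -3.14, 0.003]
ft_force: [6.1, -3.4, -12.5]
grip_width: 0.136
grip_force: 15.0
```

>>> {"api": "send_rows", "payload": {"xyz": [[0,0,1],[0,0,2],[0,0,2],[0,0,2],[0,0,2],[0,0,2],[0,0,2],[0,0,2],[0,0,2],[0,0,2]], "dr": [[0,0,0],[0,0,0],[0,0,0],[0,0,0],[0,0,0],[0,0,0],[0,0,0],[0,0,0],[0,0,0],[0,0,0]]}}

```text
time: 6.03
position: [0.5802, -0.0064, 0.2373]
tool_rot: [-0.055, 3.141, -0.001]
ft_force: [2.4, -4.7, -4.2]
grip_width: 0.142
grip_force: 15.0
```

>>> {"api": "send_rows", "payload": {"xyz": [[0,0,0],[0,0,0],[0,0,0],[0,0,0],[0,0,0],[0,0,-12],[0,0,-26],[0,0,-40],[0,0,-54],[0,0,-64]], "dr": [[0,0,0],[0,0,0],[0,0,0],[0,0,0],[0,0,0],[0,0,0],[0,0,0],[0,0,0],[0,0,0],[0,0,0]], "jaw": 50}}

```text
time: 6.87
position: [0.5806, -0.0058, 0.304]
tool_rot: [-0.055, 3.139, 0.001]
ft_force: [-0.8, -0.3, 0.3]
grip_width: 0.576
grip_force: 0.0
```

Run:
```python
from h import *
s=get_state(); print(s["time"],s["position"],s["ft_force"],s["grip_width"]); print(np.round(R.from_rotvec(s["tool_rot"]).as_matrix(),3))
cv2.imwrite("pics/c3.png",cv2.resize(get_image("side")[100:250,200:400,::-1],(800,600),interpolation=cv2.INTER_CUBIC))
```

```text
6.8667 [ 0.58058275 -0.00583962  0.30404129] [-0.79367383 -0.29340848  0.34532546] 0.5758136640369944
[[-0.999 -0.035  0.002]
 [-0.035  0.999  0.001]
 [-0.002  0.001 -1.   ]]
```

View pics/c3.png

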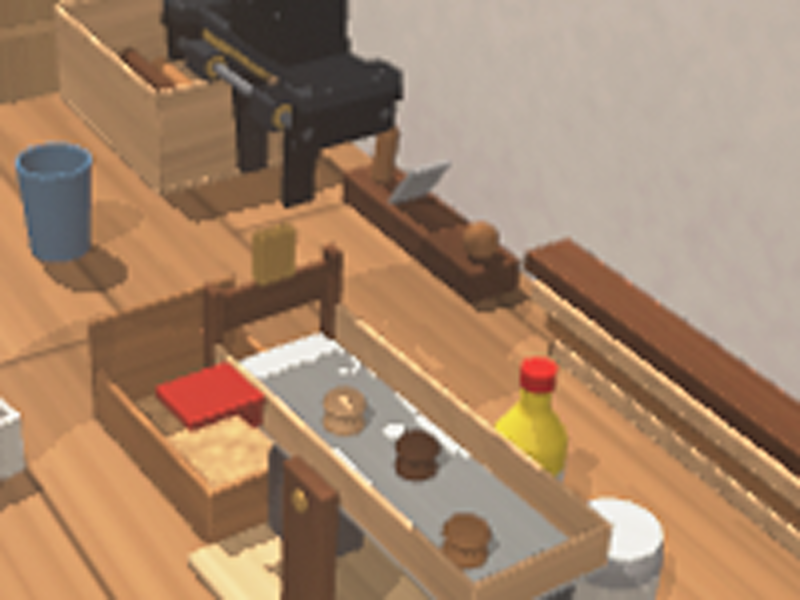

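The picture shows the gate fully up (tab at (273,252), panel clear of the tray floor), the tray level and the knobs in place. Next I go over the ledge with the jaws shut.

>>> {"api": "send_rows", "payload": {"xyz": [[20,-10,0],[45,-23,0],[70,-37,0],[90,-47,0],[97,-51,10],[97,-51,30],[97,-51,50],[97,-51,68],[97,-51,80],[97,-51,84]], "dr": [[0,0,0],[0,0,0],[0,0,0],[0,0,0],[0,0,0],[0,0,0],[0,0,0],[0,0,0],[0,0,0],[0,0,0]], "jaw": 0}}

```text
time: 7.75
position: [0.4838, -0.0602, 0.2157]
tool_rot: [0.055, -3.138, -0.0]
ft_force: [-1.2, -0.0, -0.6]
grip_width: 0.015
grip_force: 0.0
```

>>> {"api": "send_rows", "payload": {"xyz": [[0,0,3],[0,0,6],[0,0,9],[0,0,12],[0,0,15],[0,0,18],[0,0,21],[0,0,24],[0,0,26],[0,0,28]], "dr": [[0,0,0],[0,0,0],[0,0,0],[0,0,0],[0,0,0],[0,0,0],[0,0,0],[0,0,0],[0,0,0],[0,0,0]]}}

```text
time: 8.58
position: [0.485, -0.0597, 0.1902]
tool_rot: [-0.056, 3.141, 0.002]
ft_force: [-2.4, 2.2, 6.2]
grip_width: 0.006
grip_force: 3.3
```

>>> {"api": "send_rows", "payload": {"xyz": [[0,0,0.5],[0,0,1],[0,0,1.5],[0,0,2],[0,0,2.5],[0,0,3],[0,0,3.5],[0,0,4],[0,0,4.5],[0,0,5]], "dr": [[0,0,0],[0,0,0],[0,0,0],[0,0,0],[0,0,0],[0,0,0],[0,0,0],[0,0,0],[0,0,0],[0,0,0]]}}

```text
time: 9.42
position: [0.485, -0.0583, 0.1853]
tool_rot: [0.057, -3.141, -0.005]
ft_force: [-2.7, 4.5, 5.7]
grip_width: 0.005
grip_force: 3.1
```

>>> {"api": "send_rows", "payload": {"xyz": [[0,0.5,1],[0,1,2],[0,1.5,3],[0,2,4],[0,2.5,5],[0,3,6],[0,3,7],[0,3,8],[0,3,9],[0,3,10]], "dr": [[0,0,0],[0,0,0],[0,0,0],[0,0,0],[0,0,0],[0,0,0],[0,0,0],[0,0,0],[0,0,0],[0,0,0]]}}

```text
time: 10.25
position: [0.4849, -0.0559, 0.1752]
tool_rot: [-0.056, 3.141, 0.004]
ft_force: [-3.1, 3.5, 6.8]
grip_width: 0.007
grip_force: 3.1
```

>>> {"api": "send_rows", "payload": {"xyz": [[0,0.5,1],[0,1,2],[0,1,3],[0,1,4],[0,1,5],[0,1,6],[0,1,7],[0,1,8],[0,1,9],[0,1,10]], "dr": [[0,0,0],[0,0,0],[0,0,0],[0,0,0],[0,0,0],[0,0,0],[0,0,0],[0,0,0],[0,0,0],[0,0,0]]}}

```text
time: 11.08
position: [0.4848, -0.0546, 0.1651]
tool_rot: [0.057, -3.141, -0.004]
ft_force: [-2.8, 3.8, 5.3]
grip_width: 0.004
grip_force: 3.0
```

>>> {"api": "send_rows", "payload": {"xyz": [[0,0,0.3],[0,0,0.6],[0,0,0.9],[0,0,1.2],[0,0,1.5],[0,0,1.8],[0,0,2.1],[0,0,2.4],[0,0,2.7],[0,0,3]], "dr": [[0,0,0],[0,0,0],[0,0,0],[0,0,0],[0,0,0],[0,0,0],[0,0,0],[0,0,0],[0,0,0],[0,0,0]]}}

```text
time: 11.92
position: [0.4848, -0.0544, 0.1618]
tool_rot: [0.057, -3.141, -0.004]
ft_force: [-1.9, 5.2, 4.2]
grip_width: 0.005
grip_force: 2.9
```

>>> {"api": "send_rows", "payload": {"xyz": [[0,0,0.2],[0,0,0.4],[0,0,0.6],[0,0,0.8],[0,0,1.0],[0,0,1.2],[0,0,1.4],[0,0,1.6],[0,0,1.6],[0,0,1.6]], "dr": [[0,0,0],[0,0,0],[0,0,0],[0,0,0],[0,0,0],[0,0,0],[0,0,0],[0,0,0],[0,0,0],[0,0,0]]}}

```text
time: 12.75
position: [0.4849, -0.0546, 0.1602]
tool_rot: [-0.057, 3.141, 0.004]
ft_force: [-1.4, 4.8, 4.7]
grip_width: 0.005
grip_force: 2.8
```

>>> {"api": "send_rows", "payload": {"xyz": [[0,0,0.2],[0,0,0.4],[0,0,0.6],[0,0,0.8],[0,0,1.0],[0,0,1.2],[0,0,1.4],[0,0,1.5],[0,0,1.5],[0,0,1.5]], "dr": [[0,0,0],[0,0,0],[0,0,0],[0,0,0],[0,0,0],[0,0,0],[0,0,0],[0,0,0],[0,0,0],[0,0,0]]}}

```text
time: 13.58
position: [0.4849, -0.0546, 0.1587]
tool_rot: [-0.057, 3.141, 0.004]
ft_force: [-1.4, 4.4, 4.1]
grip_width: 0.0
grip_force: 2.8
```

Run:
```python
from h import *
s=get_state(); print(s["time"],s["position"],s["ft_force"])
```

```text
13.5833 [ 0.48490807 -0.05459244  0.15872749] [-1.42207358  4.38023899  4.08014105]
```

>>> {"api": "send_rows", "payload": {"xyz": [[0,0,0.2],[0,0,0.4],[0,0,0.6],[0,0,0.8],[0,0,1.0],[0,0,1.2],[0,0,1.4],[0,0,1.6],[0,0,1.8],[0,0,1.8]], "dr": [[0,0,0],[0,0,0],[0,0,0],[0,0,0],[0,0,0],[0,0,0],[0,0,0],[0,0,0],[0,0,0],[0,0,0]]}}

```text
time: 14.42
position: [0.4849, -0.0545, 0.1569]
tool_rot: [-0.057, 3.141, 0.004]
ft_force: [-1.7, 5.5, 3.8]
grip_width: 0.003
grip_force: 2.8
```

>>> {"api": "send_rows", "payload": {"xyz": [[0,0,0.2],[0,0,0.4],[0,0,0.6],[0,0,0.8],[0,0,1.0],[0,0,1.2],[0,0,1.4],[0,0,1.6],[0,0,1.8],[0,0,1.8]], "dr": [[0,0,0],[0,0,0],[0,0,0],[0,0,0],[0,0,0],[0,0,0],[0,0,0],[0,0,0],[0,0,0],[0,0,0]]}}

```text
time: 15.25
position: [0.4849, -0.0546, 0.155]
tool_rot: [-0.057, 3.141, 0.004]
ft_force: [-1.6, 4.5, 3.0]
grip_width: 0.008
grip_force: 2.7
```

>>> {"api": "send_rows", "payload": {"xyz": [[0,0,0.2],[0,0,0.4],[0,0,0.6],[0,0,0.8],[0,0,1.0],[0,0,1.2],[0,0,1.4],[0,0,1.6],[0,0,1.8],[0,0,1.8]], "dr": [[0,0,0],[0,0,0],[0,0,0],[0,0,0],[0,0,0],[0,0,0],[0,0,0],[0,0,0],[0,0,0],[0,0,0]]}}

```text
time: 16.08
position: [0.4849, -0.0546, 0.1533]
tool_rot: [-0.057, 3.141, 0.004]
ft_force: [-2.2, 5.5, 3.9]
grip_width: 0.002
grip_force: 2.9
```

>>> {"api": "send_rows", "payload": {"xyz": [[0,0,0.2],[0,0,0.4],[0,0,0.6],[0,0,0.8],[0,0,1.0],[0,0,1.2],[0,0,1.4],[0,0,1.6],[0,0,1.8],[0,0,1.8]], "dr": [[0,0,0],[0,0,0],[0,0,0],[0,0,0],[0,0,0],[0,0,0],[0,0,0],[0,0,0],[0,0,0],[0,0,0]]}}

```text
time: 16.92
position: [0.485, -0.0549, 0.1524]
tool_rot: [-0.057, 3.141, 0.004]
ft_force: [-4.8, 5.0, 10.1]
grip_width: 0.005
grip_force: 5.4
```

>>> {"api": "send_rows", "payload": {"xyz": [[0,0,0.2],[0,0,0.3],[0,0,0.3],[0,0,0.3],[0,0,0.3],[0,0,0.3],[0,0,0.3],[0,0,0.3],[0,0,0.3],[0,0,0.3]], "dr": [[0,0,0],[0,0,0],[0,0,0],[0,0,0],[0,0,0],[0,0,0],[0,0,0],[0,0,0],[0,0,0],[0,0,0]]}}

```text
time: 17.75
position: [0.485, -0.0549, 0.1522]
tool_rot: [-0.057, 3.141, 0.004]
ft_force: [-4.0, 4.3, 10.5]
grip_width: 0.005
grip_force: 5.8
```

Run:
```python
from h import *
s=get_state(); print(s["time"],s["position"],s["ft_force"])
cv2.imwrite("pics/c4.png",cv2.resize(get_image("side")[100:250,200:400,::-1],(800,600),interpolation=cv2.INTER_CUBIC))
```

```text
17.75 [ 0.48503356 -0.05490263  0.15222925] [-3.97410514  4.26321816 10.466042  ]
```

View pics/c4.png

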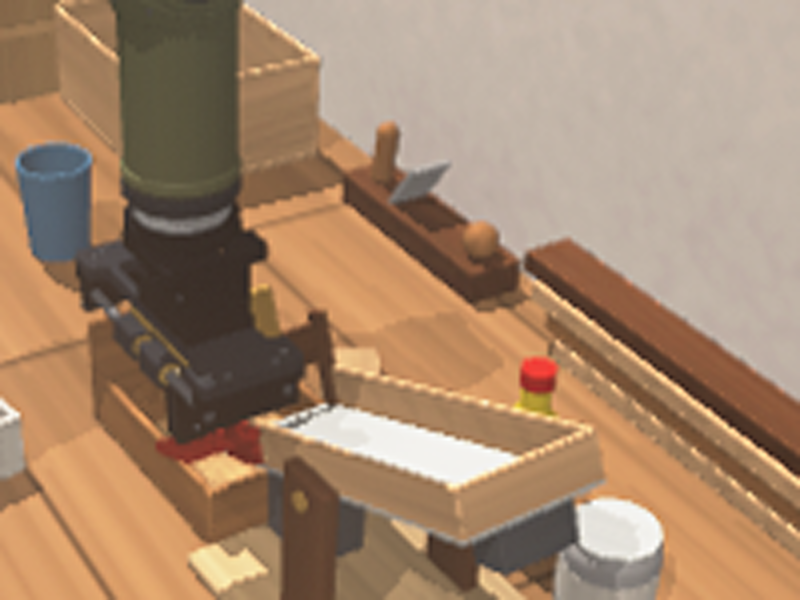

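The tray is tipped onto its stop and its floor (around (400,440)) is empty. I add a little push and hold.

>>> {"api": "send_rows", "payload": {"xyz": [[0,0,0.2],[0,0,0.4],[0,0,0.4],[0,0,0.4],[0,0,0.4],[0,0,0.4],[0,0,0.4],[0,0,0.4],[0,0,0.4],[0,0,0.4]], "dr": [[0,0,0],[0,0,0],[0,0,0],[0,0,0],[0,0,0],[0,0,0],[0,0,0],[0,0,0],[0,0,0],[0,0,0]]}}

```text
time: 18.63
position: [0.485, -0.055, 0.152]
tool_rot: [-0.056, 3.141, 0.004]
ft_force: [-4.3, 4.2, 11.4]
grip_width: 0.011
grip_force: 6.4
```

>>> {"api": "send_rows", "payload": {"xyz": [[0,0,0],[0,0,0],[0,0,0],[0,0,0],[0,0,0],[0,0,0],[0,0,0],[0,0,0],[0,0,0],[0,0,0]], "dr": [[0,0,0],[0,0,0],[0,0,0],[0,0,0],[0,0,0],[0,0,0],[0,0,0],[0,0,0],[0,0,0],[0,0,0]]}}

```text
time: 19.47
position: [0.4851, -0.055, 0.152]
tool_rot: [-0.057, 3.141, 0.004]
ft_force: [-5.0, 4.8, 11.1]
grip_width: 0.001
grip_force: 6.4
```

>>> {"api": "send_rows", "payload": {"xyz": [[0,0,0],[0,0,0],[0,0,0],[0,0,0],[0,0,0],[0,0,0],[0,0,0],[0,0,0],[0,0,0],[0,0,0]], "dr": [[0,0,0],[0,0,0],[0,0,0],[0,0,0],[0,0,0],[0,0,0],[0,0,0],[0,0,0],[0,0,0],[0,0,0]]}}

```text
time: 20.3
position: [0.485, -0.055, 0.152]
tool_rot: [-0.056, 3.141, 0.004]
ft_force: [-4.7, 4.7, 11.4]
grip_width: 0.005
grip_force: 6.4
```

Held for over 2.5 s at about 13 N. Releasing slowly.

>>> {"api": "send_rows", "payload": {"xyz": [[0,0,-2],[0,0,-4],[0,0,-6],[0,0,-9],[0,0,-12],[0,-1,-15],[0,-1,-18],[0,-2,-21],[0,-2,-24],[0,-3,-27]], "dr": [[0,0,0],[0,0,0],[0,0,0],[0,0,0],[0,0,0],[0,0,0],[0,0,0],[0,0,0],[0,0,0],[0,0,0]]}}

```text
time: 21.13
position: [0.4852, -0.0595, 0.178]
tool_rot: [-0.055, 3.14, -0.0]
ft_force: [0.9, 3.3, 2.7]
grip_width: 0.004
grip_force: 1.9
```

>>> {"api": "send_rows", "payload": {"xyz": [[0,-1,-3],[0,-2,-6],[0,-2,-9],[0,-2,-12],[0,-2,-18],[0,-2,-30],[5,-2,-50],[20,-2,-70],[40,-2,-90],[60,-2,-110]], "dr": [[0,0,0],[0,0,0],[0,0,0],[0,0,0],[0,0,0],[0,0,0],[0,0,0],[0,0,0],[0,0,0],[0,0,0]]}}

```text
time: 21.97
position: [0.4238, -0.0642, 0.2886]
tool_rot: [0.054, -3.14, 0.002]
ft_force: [0.6, 0.1, 0.8]
grip_width: 0.008
grip_force: 0.0
```

>>> {"api": "send_rows", "payload": {"xyz": [[0,-30,0],[0,-60,0],[0,-90,0],[0,-120,0],[0,-150,0],[0,-160,0],[0,-160,0],[0,-160,0],[0,-160,0],[0,-160,0]], "dr": [[0,0,0],[0,0,0],[0,0,0],[0,0,0],[0,0,0],[0,0,0],[0,0,0],[0,0,0],[0,0,0],[0,0,0]]}}

```text
time: 22.8
position: [0.4309, -0.2218, 0.2875]
tool_rot: [0.059, -3.141, -0.001]
ft_force: [0.2, -0.2, 0.0]
grip_width: 0.002
grip_force: 0.0
```

Run:
```python
from h import *
s=get_state(); print(s["time"],s["position"],s["ft_force"])
a=get_image("side")[100:250,200:400,::-1]; b=get_image("top")[110:260,170:370,::-1]
cv2.imwrite("pics/c5.png",np.hstack([cv2.resize(x,(400,300),interpolation=cv2.INTER_CUBIC) for x in(a,b)]))
```

```text
22.8 [ 0.43087241 -0.22179488  0.28751488] [ 0.16836246 -0.22958441  0.01578117]
```

View pics/c5.png

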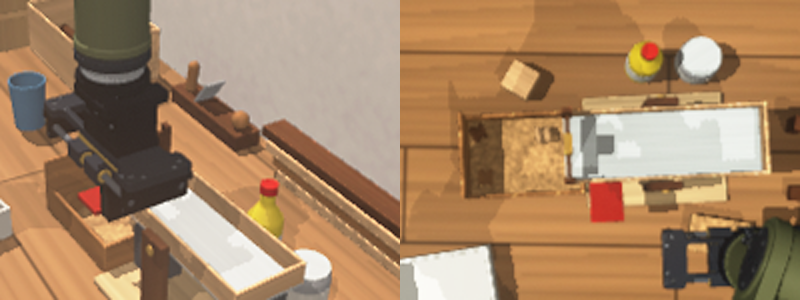

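The tray is level and empty. In the box I see a dark knob at (480,130) and a pale one at (548,133). I'll enlarge the box to find the third.

>>> {"api": "send_rows", "payload": {"xyz": [[0,-20,0],[0,-40,0],[0,-60,0],[0,-80,0],[0,-100,0],[0,-100,0],[0,-100,0],[0,-100,0],[0,-100,0],[0,-100,0]], "dr": [[0,0,0],[0,0,0],[0,0,0],[0,0,0],[0,0,0],[0,0,0],[0,0,0],[0,0,0],[0,0,0],[0,0,0]]}}

```text
time: 23.73
position: [0.4347, -0.322, 0.2876]
tool_rot: [-0.059, 3.141, 0.001]
ft_force: [-0.0, 0.6, -0.6]
grip_width: 0.005
grip_force: 0.0
```

Run:
```python
from h import *
a=get_image("side")[140:230,210:330,::-1]; b=get_image("top")[155:215,195:275,::-1]
b=cv2.convertScaleAbs(b,alpha=1.5,beta=10)
cv2.imwrite("pics/c6.png",np.hstack([cv2.resize(x,(400,300),interpolation=cv2.INTER_CUBIC) for x in(a,b)]))
```

```text
(no output)
```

View pics/c6.png

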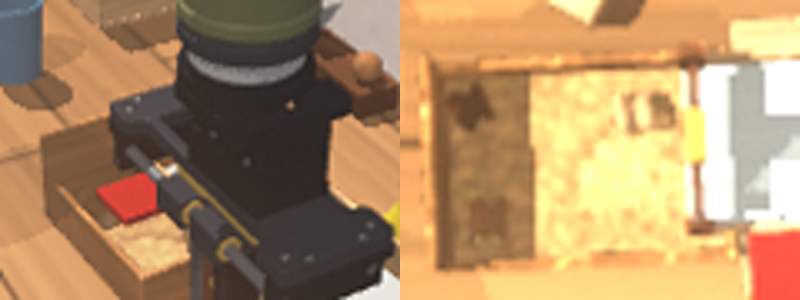

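All three knobs are in the box, at (470,108), (490,215) and (648,112), and the pale one has not moved since the last frame. I raise the arm for one last look at the gate.

>>> {"api": "send_rows", "payload": {"xyz": [[0,0,-20],[0,0,-40],[0,0,-60],[0,0,-80],[0,0,-100],[0,0,-120],[0,0,-140],[0,0,-160],[0,0,-180],[0,0,-180]], "dr": [[0,0,0],[0,0,0],[0,0,0],[0,0,0],[0,0,0],[0,0,0],[0,0,0],[0,0,0],[0,0,0],[0,0,0]]}}

```text
time: 24.67
position: [0.435, -0.3237, 0.4713]
tool_rot: [-0.056, 3.136, -0.004]
ft_force: [-0.6, -1.1, -0.6]
grip_width: 0.007
grip_force: 0.0
```

Run:
```python
from h import *
print(get_state()["position"])
cv2.imwrite("pics/c7.png",cv2.resize(get_image("side")[100:250,200:400,::-1],(800,600),interpolation=cv2.INTER_CUBIC))
```

```text
[ 0.43501797 -0.32374609  0.47127725]
```

View pics/c7.png

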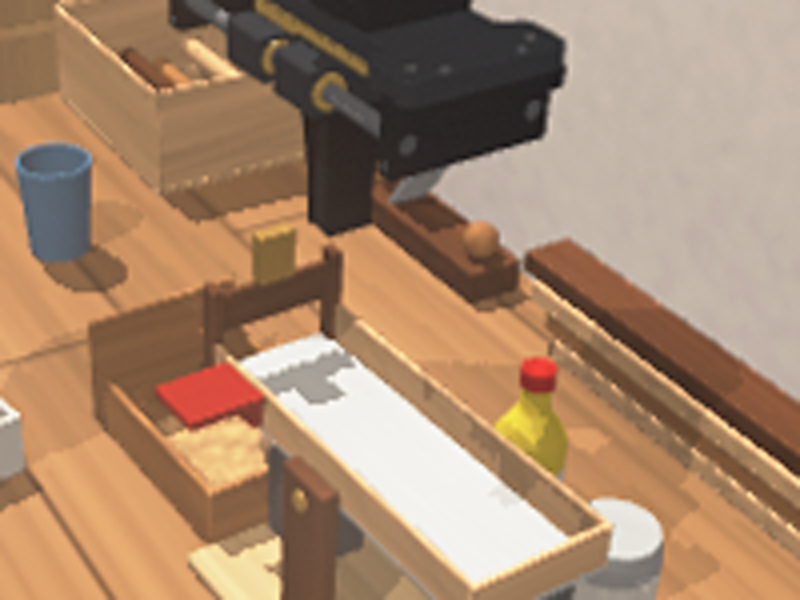

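The gate is still up (tab at (273,253), as before), the tray is level and empty, and the other things are where they were.

```bash
python3 -c "
from bench import *
print(close_job())"
```

```text
the job is handed in; nothing more can be done
None
```

The job is handed in: the last pictures show all three knobs in the catch box, the tray level and empty, and the gate up; the ledge was held on its stop for about 2.5 s at a measured 12–13 N, just under the 14 N asked. The judge's result was not shown.

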